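Put each lid on its storage dish

ROBOT

A 6-joint arm with a two-finger parallel gripper is mounted at the origin on a cart in front of the work surface, level with it; the furniture and walls round the work are solid. World frame = base frame: x ahead of the robot, y to its left, z up, the work surface at z = 0. Lengths are in m, angles in rad, forces in N, time in s.
With the tool pointing down it reaches from about 0.35 to 0.775 m from the base axis. Payload 5.5 kg.
Tool frame: the origin (TCP) lies at the very end of the fingers, on their centre line; the grasp point (between the pads) lies 19 mm behind it (env.grip_depth is the distance from the TCP to the grasp point, in m); z points along the fingers, y is the direction in which the jaws open and shut (so a half turn about z gives the same grasp; the last joint's range is limited). The gripper opens to 85 mm and grips with 20 to 120 N. Pads are 22 mm wide; open, the fingers measure 114 mm over their backs; the gripper's body (76 mm by 85 mm) begins 54 mm behind the grasp point. The pads swing forward as they close: fully open they stand 13 mm farther back than shut.
Start: joints at [0.975, 0.313, 0.046, 1.304, 0, 1.431], TCP at [0.253, 0.516, 0.231] pointing down, gripper open.
Joint ranges: [-2.76, 2.76], [-0.86, 1.69], [-1.03, 1.26], [-2.2, 2.34], [-1.47, 1.5], [-3.14, 3.14]. Speed limits (rad/s): [2.57, 2.57, 3.14, 3.14, 3.14, 3.14].

INTERFACE

Orientations are given as a unit quaternion [w, x, y, z].
In Python, from workcell import env gives the robot as it stands.
- The arm moves only by the tool step_arm, never from a script. Its argument "series" is a list of rows, each a list of 3 entries, a list of its own where there are three numbers: the shift along the world's x, y, z in cm, then the turn about the world's z in rad, then the closure in counts, from 0 (fully open) to 255 (shut). A call has 1 to 5 rows; each row is the pose to reach, as a shift and turn from the pose measured when the call began; what a row does not reach only later rows make up. A row lasts 1/8 s, in which the tool goes at most 62.5 mm and 10.7 degrees, less where a joint would pass 70% of its speed; a pose out of reach is approached as far as the arm can. A call with a gripper value outside its range is refused whole. The fingers move at their own pace and stop on an object; "newtons" is the grip in N (left out, the last holds). Time passes only in rows, so rows that repeat a pose let the fingers close. It gives the time, the measured TCP pose, the force and the opening at its end, in the units of the state.
- env.get_state(): the state, without advancing time (a new reading comes with each control period).
- env.read_camera(name): name is "scene" or "top"; returns a dict with "frame" (480x640x3 uint8, red, green, blue), "vertical_fov" (degrees; the focal length in pixels is half the picture's height over the tangent of half this angle, whatever the lens; pixels are square), "cx", "cy" (the principal point, pixels), "camera_from_world" (4x4, takes a point from world to camera coordinates). Camera axes: x right, y down, z forward; pixel columns grow to the right and rows downward; lengths in m; the calibration is good to about 2 mm. A picture is of the moment at which its call begins. There is no depth.
- env.hand_in(): hands the job in, once; it reports no verdict.
The state is a dict: "clock": time; "joint_pos": joint angles; "qvel": joint speeds; "tau": joint torques, N m; "tcp_pos": TCP position; "orientation": TCP orientation; "wrist_force": force on the tool from outside, world axes, zero at the start; "ft_torque": the same for the moment, N m; "finger_gap": finger opening in m.
Only numpy, scipy, OpenCV 4.12 (cv2) and the standard library are available. Lean on these libraries where they do the work, as an engineer would, in place of code of your own. Each camera call takes 0.05 s, during which the arm holds its last target.

TASK

Pick the lids out from the things on the table and close the three white storage dishes, each with the wooden lid of its own shape and size, so that every lid sits flat and straight with its plug down inside the dish. The small square lid has no dish here: leave it where it lies, and do not push the dishes or the jar, candle and cork about.

Things in the scene. Friction and masses are not known exactly. Their poses are not given: they have to be found in the camera images.
- lid_round_large_mid (a point): Large round dark wooden lid, lying right way up. From the underside up: an 8 mm thick plug (88 mm across), an 8 mm thick rim plate (116 mm across), a central grip 30 mm tall (a round knob 26 mm across); 46 mm in all. The point is at its centre, 23 mm above the underside, 7 mm above the top of the rim plate. z up
- lid_round_small_mid (a point): Small round dark wooden lid, lying right way up. From the underside up: an 8 mm thick plug (53 mm across), an 8 mm thick rim plate (80 mm across), a central grip 30 mm tall (a round knob 26 mm across); 46 mm in all. The point is at its centre, 23 mm above the underside, 7 mm above the top of the rim plate. z up
- lid_square_large_mid (a point): Large square dark wooden lid, lying right way up. From the underside up: an 8 mm thick plug (66 mm square), an 8 mm thick rim plate (92 mm square), a central grip 30 mm tall (a bar 46 mm long and 18 mm thick); 46 mm in all. The point is at its centre, 23 mm above the underside, 7 mm above the top of the rim plate. z up, x along the bar and along one pair of sides
- lid_square_small_mid (a point): Small square dark wooden lid, lying right way up. From the underside up: an 8 mm thick plug (42 mm square), an 8 mm thick rim plate (64 mm square), a central grip 30 mm tall (a bar 36 mm long and 18 mm thick); 46 mm in all. The point is at its centre, 23 mm above the underside, 7 mm above the top of the rim plate. z up, x along the bar and along one pair of sides. It fits none of the dishes and is left alone
- dish_round_large: Large round white ceramic storage dish, open at the top, 110 mm across outside, 100 mm inside, 48 mm tall. Loose, about 0.5 kg. Origin at the centre of its underside, z up. Seated on it, its lid's listed point is 63 mm above the dish's underside; the plug has 6 mm of play all round
- dish_round_small: Small round white ceramic storage dish, open at the top, 74 mm across outside, 65 mm inside, 48 mm tall. Loose, about 0.5 kg. Origin at the centre of its underside, z up. Seated on it, its lid's listed point is 63 mm above the dish's underside; the plug has 6 mm of play all round
- dish_square: Square white ceramic storage dish, open at the top, 88 mm square outside, 78 mm square inside, 48 mm tall. Loose, about 0.5 kg. Origin at the centre of its underside, z up. Seated on it, its lid's listed point is 63 mm above the dish's underside; the plug has 6 mm of play all round, x and y along its sides
- jar_mid (a point): Small glass jar with a black lid, 51 mm across, 66 mm tall, standing beside the work; the point is at its centre. Not part of the job
- candle_mid (a point): Tealight in a metal cup, 38 mm across, 15 mm tall, among the lids and dishes; the point is at its centre. Not part of the job
- stopper_mid (a point): Bottle cork standing upright behind the work, 24 mm across, 38 mm tall; the point is at its centre. Not part of the job
Mind the look-alikes: they are no part of the job. Leave any blue look-alike of the part that bears lid_round_large_mid alone.

How it is judged:
By the outcome, as a careful person would: the job done as asked, in the order asked, and still so for the second after the job is handed in, with the robot touching nothing.
It also fails if it takes over 83 s, if anything falls off the work surface, if the arm or the gripper's body presses on something with over 40 N, if the wrist force passes 120 N, or if a joint passes its speed limit or range.

## Working session

There is one attempt and no reset: what is moved stays moved. The work goes in short steps, Python scripts to look and compute and a tool call to move; the robot and the scene stay as the last step left them, time stands still between calls to the robot, and variables do not carry over. Pictures are saved under pics/ and viewed, and the job is handed in when it is done.

Besides the shell and the picture viewer there is one more tool, called as a command line: name --argument value ..., lists and objects as JSON in quotes. step_arm: Moves the arm, as the interface text tells. Its arguments: {"type":"object","properties":{"series":{"type":"array"},"newtons":{"type":"number"}},"required":["series"]}

```bash
mkdir -p pics
cat > h.py <<'E'
import numpy as np,cv2
from workcell import env
def snap(n,f):
    c=env.read_camera(n); cv2.imwrite(f'pics/{f}.png',c['frame'][:,:,::-1])
    np.savez(f'{n}.npz',**{k:np.array(v) for k,v in c.items()}); return c
def load(n): return dict(np.load(f'{n}.npz'))
def ray(c,u,v,z):
    f=240/np.tan(np.radians(float(c['vertical_fov']))/2)
    T=c['camera_from_world'];R=T[:3,:3];t=T[:3,3]
    o=-R.T@t; d=R.T@np.array([(u-c['cx'])/f,(v-c['cy'])/f,1]); return o+d*(z-o[2])/d[2]
def proj(c,p):
    f=240/np.tan(np.radians(float(c['vertical_fov']))/2)
    q=c['camera_from_world']@np.append(p,1); return f*q[0]/q[2]+c['cx'],f*q[1]/q[2]+c['cy']
E
python3 - <<'E'
from h import *
for n in('top','scene'):
    c=snap(n,n+'0'); T=c['camera_from_world']; print(n,c['vertical_fov'],c['cx'],c['cy'],-T[:3,:3].T@T[:3,3]); print(T.round(3))
s=env.get_state();print(s)
E
```

```text
top 46.19986574095742 314.40055853966794 235.13999715766903 [0.43991983 0.00568072 1.19200651]
[[-0.009 -1.    -0.009  0.02 ]
 [-0.993  0.01  -0.119  0.579]
 [ 0.119  0.008 -0.993  1.131]
 [ 0.     0.     0.     1.   ]]
scene 50.38021780781267 310.32213240802406 231.71281747678196 [-0.1431131   0.49909366  0.48930893]
[[-0.554 -0.832  0.018  0.327]
 [-0.376  0.231 -0.897  0.27 ]
 [ 0.742 -0.504 -0.441  0.574]
 [ 0.     0.     0.     1.   ]]
{'clock': 0.1, 'joint_pos': array([ 9.75414093e-01,  3.13945771e-01,  4.51106255e-02,  1.30363605e+00,
       -4.39918105e-06,  1.43117363e+00]), 'qvel': array([-0.00037208, -0.00422025,  0.00260966,  0.00070808,  0.00065792,
       -0.00115249]), 'tau': array([ 2.20329872e-03, -4.81726348e+01,  2.99244136e+01,  1.26996651e-02,
       -1.23633549e-04, -5.23778056e-06]), 'tcp_pos': array([0.25284288, 0.51591104, 0.2304938 ]), 'orientation': array([-2.98825133e-04,  2.25912533e-01,  9.74147230e-01, -7.82306057e-04]), 'wrist_force': array([-0.97234205,  0.66624319,  0.30622894]), 'ft_torque': array([-0.00926005,  0.04588741, -0.03805479]), 'finger_gap': 0.08566179892126283}
```

View pics/top0.png

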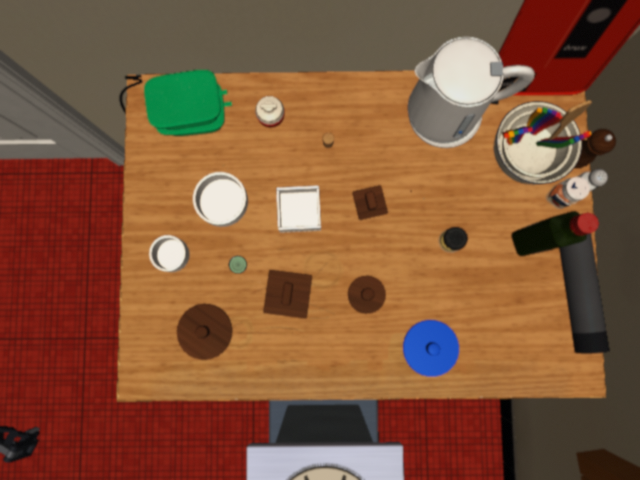

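View pics/scene0.png

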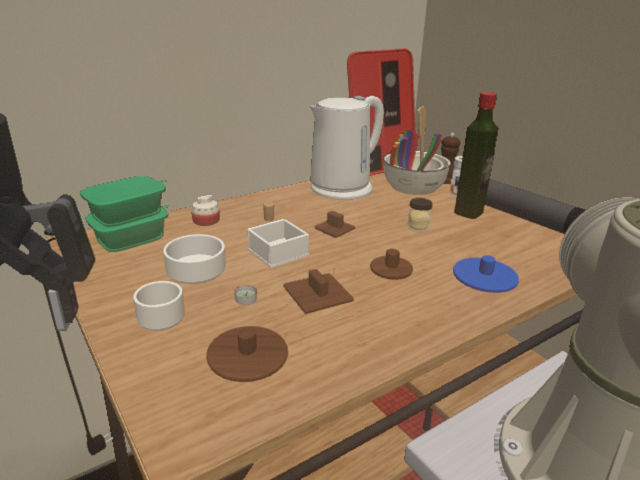

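The top view shows the dark lids: large round (204,331), large square (288,294), small round (367,294), small square (370,202). The dishes are at (220,199), (169,253) and (299,208), the candle at (238,264), and the blue look-alike at (431,348).

```bash
cat > meas.py <<'E'
from h import *
import sys
def outline(c,mask,seed,z):
    n,l,st,ce=cv2.connectedComponentsWithStats(mask.astype(np.uint8))
    k=l[seed[1],seed[0]]
    if k==0:
        d=[(np.hypot(*(ce[i]-seed)) if st[i,4]>60 else 1e9) for i in range(1,n)];k=1+int(np.argmin(d))
    cs,_=cv2.findContours((l==k).astype(np.uint8),cv2.RETR_EXTERNAL,cv2.CHAIN_APPROX_NONE)
    p=max(cs,key=cv2.contourArea)[:,0,:]
    return np.array([ray(c,u,v,z)[:2] for u,v in cv2.convexHull(p)[:,0,:]],np.float32)
def report(c,name,mask,seed,z):
    P=outline(c,mask,seed,z)*1000
    P=np.float32(P)
    (x,y),(w,h),a=cv2.minAreaRect(P)
    (ex,ey),r=cv2.minEnclosingCircle(P)
    M=cv2.moments(P.reshape(-1,1,2)); 
    print(name,'rect',np.round([x,y,w,h,a],1),'circ',np.round([ex,ey,2*r],1),'cen',np.round([M['m10']/M['m00'],M['m01']/M['m00']],1))
def masks(c):
    f=c['frame'];hsv=cv2.cvtColor(f,cv2.COLOR_RGB2HSV)
    g=f.astype(int)
    dark=(g.max(2)<105); white=(hsv[...,1]<50)&(hsv[...,2]>130)
    return dark,white,hsv
E
cat > m1.py <<'E'
from meas import *
c=load('top');d,w,hsv=masks(c)
for p in [(204,350),(275,294),(355,294),(370,190),(299,170)]: print(p,c['frame'][p[1],p[0]])
for n,s in dict(LR=(190,340),LS=(275,300),SR=(355,294),SS=(360,205)).items(): report(c,n,d,s,.016)
for n,s in dict(DR=(220,199),DS=(169,253),DQ=(299,208)).items(): report(c,n,w,s,.048)
report(c,'candle',hsv[...,0]>30,(238,264),.015)
m=np.zeros((480,640,3),np.uint8);m[d]=(0,0,255);m[w]=255;cv2.imwrite('pics/mask0.png',m)
big=cv2.resize(c['frame'][150:370,130:410,::-1],None,fx=2.8,fy=2.7,interpolation=cv2.INTER_CUBIC);cv2.imwrite('pics/big0.png',big)
E
python3 m1.py
```

```text
(204, 350) [87 49 26]
(275, 294) [79 43 24]
(355, 294) [84 47 26]
(370, 190) [77 41 23]
(299, 170) [190 130  70]
LR rect [384.3 245.  112.  110.2  89.5] circ [384.2 244.6 112.8] cen [384.3 244.6]
LS rect [459.9  72.2  88.9  89.5  82. ] circ [459.7  72.3 121.9] cen [459.8  72.1]
SR rect [457.1 -91.1  74.9  74.4  89.5] circ [456.8 -91.6  76.4] cen [456.8 -91.5]
SS rect [ 650.6 -102.8   61.    61.7   12.8] circ [ 650.6 -102.2   81.6] cen [ 650.5 -102.6]
DR rect [656.5 210.7 108.9 105.1  44.9] circ [655.7 209.8 111.7] cen [655.9 210.2]
DS rect [543.7 315.6  72.2  69.8  89.4] circ [542.7 315.5  75.7] cen [543.7 315.3]
DQ rect [634.   47.7  90.6  86.1   2.3] circ [634.3  48.1 120.6] cen [634.2  47.8]
candle rect [5.220e+02 1.768e+02 3.370e+01 3.150e+01 3.000e-01] circ [521.6 176.8  34.5] cen [521.4 176.8]
```

View pics/mask0.png

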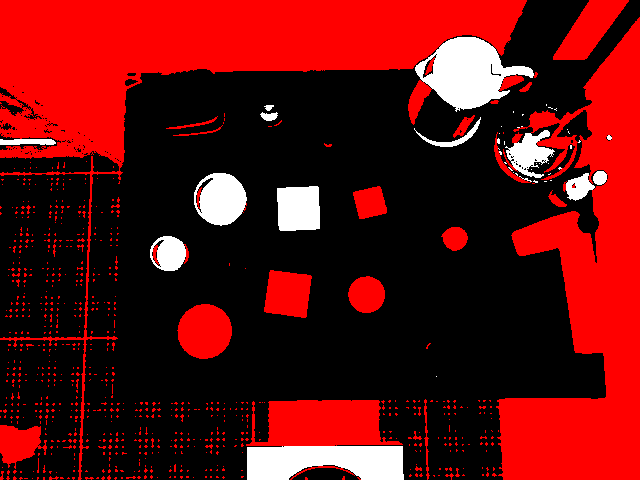

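View pics/big0.png

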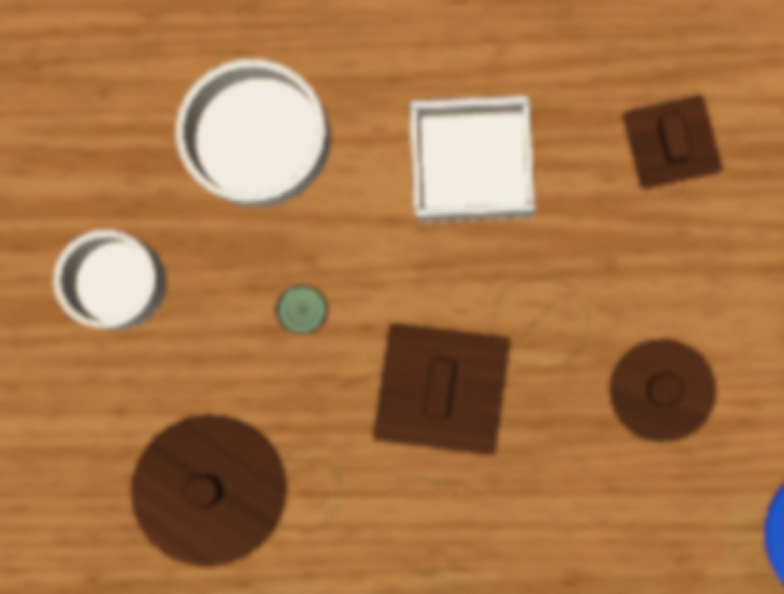

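Lid sizes agree with the listed ones to within a pixel; dish_square reads 4 mm long in x, probably because the near wall is included. I'll overlay the outlines in both views to check.

```bash
cat > ov.py <<'E'
from h import *
def circ(x,y,d,z): 
    a=np.linspace(0,2*np.pi,60); return np.c_[x+d/2*np.cos(a),y+d/2*np.sin(a),0*a+z]
def sq(x,y,s,ang,z):
    a=ang+np.radians([45,135,225,315,405]); return np.c_[x+s/2**.5*np.cos(a),y+s/2**.5*np.sin(a),0*a+z]
def draw(c,shapes,crop,f,k):
    u0,v0,u1,v1=crop
    im=cv2.resize(c['frame'][v0:v1,u0:u1,::-1],None,fx=k,fy=k,interpolation=cv2.INTER_CUBIC)
    for s in shapes:
        q=np.array([proj(c,p) for p in s]); q=((q-[u0,v0]+.5)*k-.5)
        cv2.polylines(im,[np.int32(np.round(q*8))],False,(0,255,0),1,cv2.LINE_AA,3)
    cv2.imwrite(f'pics/{f}.png',im)
E
cat > o1.py <<'E'
from ov import *
m=.001
S=[circ(.3843,.2446,.116,.016),circ(.3843,.2446,.026,.046),circ(.4568,-.0915,.080,.016),circ(.4568,-.0915,.026,.046),
 sq(.4598,.0721,.092,np.radians(-8),.016),circ(.6559,.2102,.110,.048),circ(.6559,.2102,.100,.048),
 circ(.5437,.3153,.074,.048),circ(.5437,.3153,.065,.048),sq(.6355,.0478,.088,np.radians(2.3),.048),sq(.6355,.0478,.078,np.radians(2.3),.048)]
draw(load('top'),S,(140,160,400,370),'ovt',3); draw(load('scene'),S,(120,210,430,390),'ovs',2.5)
E
python3 o1.py
```

```text
(no output)
```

View pics/ovt.png

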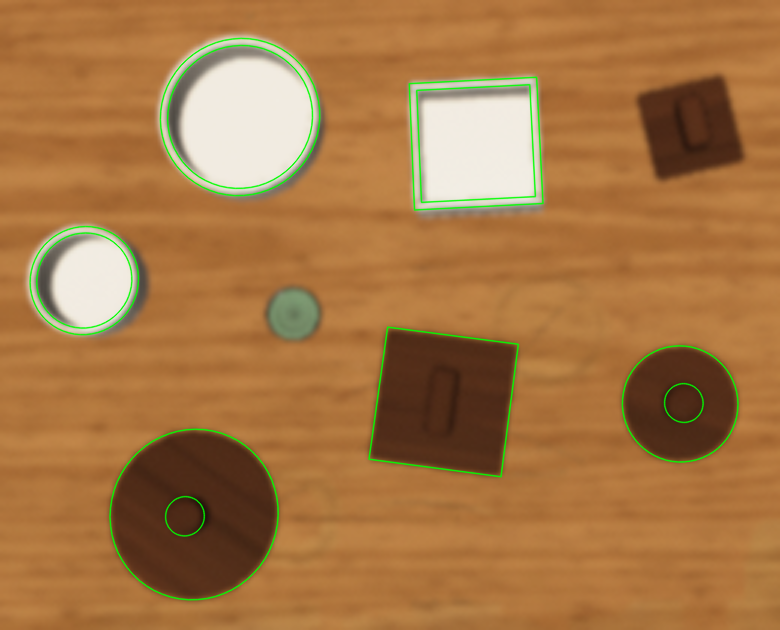

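View pics/ovs.png

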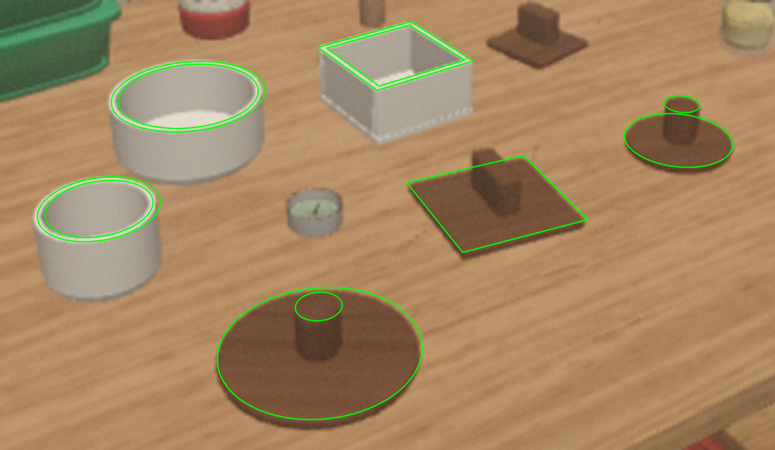

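Both overlays fit within about 1 mm, and no dish or lid disagrees between the views. I'll start with the large round lid: TCP target (0.384, 0.245).

step_arm --series '[[[2.6,-5.4,0],0,0],[[5.3,-10.8,0],0,0],[[7.9,-16.3,-2],0,0],[[10.5,-21.7,-5],0,0],[[13.15,-27.1,-10],0,0]]' --newtons 40

```text
clock: 0.72
tcp_pos: [0.3782, 0.2585, 0.1439]
orientation: [0.001, 0.226, 0.974, -0.0]
wrist_force: [0.4, 0.3, 0.2]
finger_gap: 0.0852
```

step_arm --series '[[[0,0,0],0,0],[[0,0,0],0,0]]'

```text
clock: 0.98
tcp_pos: [0.3783, 0.2585, 0.1441]
orientation: [0.001, 0.227, 0.974, 0.0]
wrist_force: [0.2, -0.8, -0.3]
finger_gap: 0.0854
```

step_arm --series '[[[0.6,-1.4,-2],0,0],[[0.6,-1.4,-4],0,0],[[0.6,-1.4,-6],0,0],[[0.6,-1.4,-6],0,0],[[0.6,-1.4,-6],0,0]]'

```text
clock: 1.6
tcp_pos: [0.3848, 0.2457, 0.0852]
orientation: [0.001, 0.226, 0.974, 0.001]
wrist_force: [-0.4, -0.8, 0.5]
finger_gap: 0.0856
```

step_arm --series '[[[-0.05,-0.1,-2.5],0,0],[[-0.05,-0.1,-5],0,0],[[-0.05,-0.1,-6.5],0,0],[[-0.05,-0.1,-6.5],0,0],[[-0.05,-0.1,-6.5],0,0]]'

```text
clock: 2.22
tcp_pos: [0.3853, 0.2453, 0.0214]
orientation: [0.002, 0.226, 0.974, 0.001]
wrist_force: [-0.0, 0.8, 0.9]
finger_gap: 0.0854
```

step_arm --series '[[[-0.1,-0.05,0],0,100],[[-0.1,-0.05,0],0,180],[[-0.1,-0.05,0],0,255],[[-0.1,-0.05,0],0,255],[[-0.1,-0.05,0],0,255]]'

```text
clock: 2.85
tcp_pos: [0.3846, 0.245, 0.0219]
orientation: [0.002, 0.226, 0.974, 0.001]
wrist_force: [-1.2, -0.3, 5.5]
finger_gap: 0.0247
```

step_arm --series '[[[0,0,0],0,255],[[0,0,0],0,255],[[0,0,0],0,255]]'

```text
clock: 3.22
tcp_pos: [0.3846, 0.245, 0.0219]
orientation: [0.002, 0.226, 0.974, 0.001]
wrist_force: [-0.3, -1.3, 2.2]
finger_gap: 0.0248
```

step_arm --series '[[[0,0,1.5],0,255],[[0,0,4],0,255],[[0,0,8],0,255],[[0,0,11],0,255],[[0,0,11],0,255]]'

```text
clock: 3.85
tcp_pos: [0.3861, 0.2456, 0.1336]
orientation: [0.004, 0.226, 0.974, 0.003]
wrist_force: [0.0, 1.2, -1.8]
finger_gap: 0.0249
```

step_arm --series '[[[4,-0.5,0],0,255],[[9,-1.2,0],0,255],[[14,-1.8,0],0,255],[[18,-2.3,0],0,255],[[20,-2.6,0],0,255]]'

```text
clock: 4.47
tcp_pos: [0.5873, 0.2187, 0.1308]
orientation: [0.003, 0.226, 0.974, 0.002]
wrist_force: [-0.9, 0.5, -1.9]
finger_gap: 0.0249
```

step_arm --series '[[[3,-0.4,0],0,255],[[6,-0.8,0],0,255],[[6.5,-0.8,0],0,255],[[6.5,-0.8,0],0,255]]'

```text
clock: 4.97
tcp_pos: [0.6512, 0.2106, 0.1289]
orientation: [0.001, 0.226, 0.974, 0.001]
wrist_force: [0.4, 0.2, -0.5]
finger_gap: 0.0247
```

Run:
```python
from h import *
for n in('top','scene'): snap(n,n+'1')
s=env.get_state();print(s['tcp_pos'],s['wrist_force'],s['finger_gap'])
a=cv2.imread('pics/top1.png')[130:370,130:410];b=cv2.imread('pics/scene1.png')[180:390,80:430]
cv2.imwrite('pics/c1.png',np.vstack([cv2.resize(a,(400,343)),cv2.resize(b,(400,240))]))
```

```text
[0.65087268 0.21090236 0.13002701] [ 0.04201128 -0.05822482 -1.45689355] 0.024640605356864673
```

View pics/c1.png

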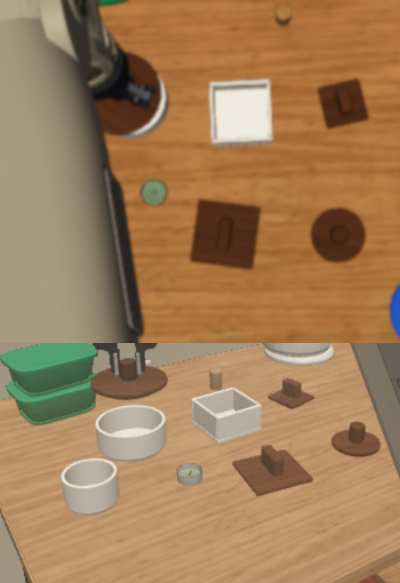

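step_arm --series '[[[0.5,-0.1,0],0,255],[[0.5,-0.1,-2],0,255],[[0.5,-0.1,-4],0,255],[[0.5,-0.1,-5],0,255],[[0.5,-0.1,-5],0,255]]'

```text
clock: 5.7
tcp_pos: [0.6551, 0.2099, 0.0794]
orientation: [0.001, 0.226, 0.974, 0.001]
wrist_force: [-0.5, 0.2, -1.1]
finger_gap: 0.0248
```

step_arm --series '[[[0,0,0],0,255]]'

```text
clock: 5.82
tcp_pos: [0.6557, 0.2101, 0.0804]
orientation: [0.002, 0.226, 0.974, 0.002]
wrist_force: [0.5, 0.2, -0.5]
finger_gap: 0.0242
```

```bash
cat > o2.py <<'E'
import sys
from ov import *
x,y,d,zt=map(float,sys.argv[1:5])  # plate circle
dx,dy,dd=map(float,sys.argv[5:8])
for n in('top','scene'): snap(n,n+sys.argv[8])
s=env.get_state();print(s['tcp_pos'],s['wrist_force'],s['finger_gap'])
c=load('scene')
S=[circ(x,y,d,zt),circ(dx,dy,dd,.048)]
u,v=map(int,proj(c,(dx,dy,.05)))
u0,v0=max(0,u-90),max(0,v-70)
draw(c,S,(u0,v0,u0+180,v0+140),'o'+sys.argv[8],4)
E
python3 o2.py .656 .2102 .116 .0741 .6559 .2102 .110 2
```

```text
[0.65570343 0.21007857 0.08046987] [-0.39393457 -0.13827201 -0.500247  ] 0.024806384086819677
```

View pics/o2.png

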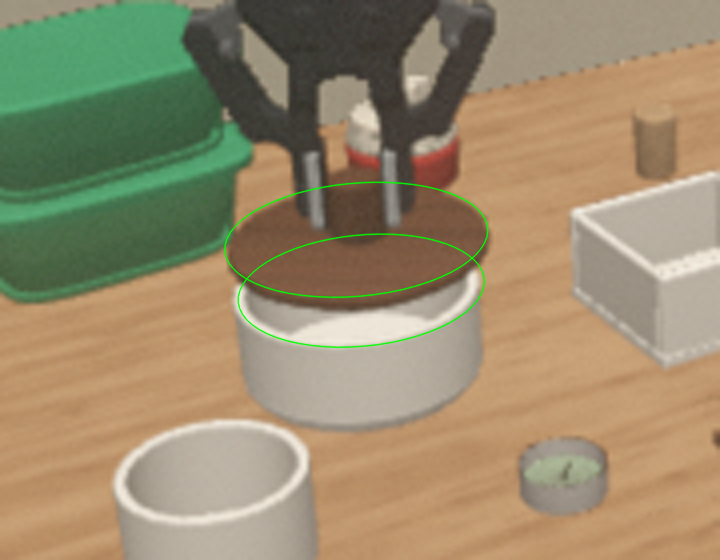

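The held lid sits where the overlay predicts, centred over its dish. Lowering.

step_arm --series '[[[0,0,-0.6],0,255],[[0,0,-1.2],0,255],[[0,0,-1.6],0,255],[[0,0,-1.75],0,255],[[0,0,-1.8],0,255]]'

```text
clock: 6.55
tcp_pos: [0.6556, 0.21, 0.0622]
orientation: [0.002, 0.226, 0.974, 0.002]
wrist_force: [-0.1, 0.4, -1.8]
finger_gap: 0.0247
```

step_arm --series '[[[0,0,0],0,255]]'

```text
clock: 6.68
tcp_pos: [0.6557, 0.21, 0.0623]
orientation: [0.002, 0.226, 0.974, 0.002]
wrist_force: [0.3, -0.7, -0.6]
finger_gap: 0.0248
```

step_arm --series '[[[0,0,-0.1],0,255],[[0,0,-0.1],0,255],[[0,0,-0.1],0,190],[[0,0,-0.1],0,150],[[0,0,-0.1],0,130]]'

```text
clock: 7.3
tcp_pos: [0.6558, 0.21, 0.0611]
orientation: [0.002, 0.226, 0.974, 0.002]
wrist_force: [-0.1, -0.4, 0.3]
finger_gap: 0.0418
```

step_arm --series '[[[0,0,0],0,120],[[0,0,0],0,120],[[0,0,3],0,120],[[0,0,7],0,60],[[0,0,9],0,0]]'

```text
clock: 7.92
tcp_pos: [0.6568, 0.2103, 0.1537]
orientation: [0.003, 0.226, 0.974, 0.002]
wrist_force: [0.2, -0.9, -0.2]
finger_gap: 0.0794
```

step_arm --series '[[[-4,-2.8,0],0,0],[[-8,-5.6,0],0.1,0],[[-12,-8.4,0],0.2,0],[[-16,-11.2,0],0.316,0],[[-19.7,-13.8,-2],0.316,0]]'

```text
clock: 8.55
tcp_pos: [0.4599, 0.0715, 0.1349]
orientation: [0.005, 0.069, 0.998, 0.003]
wrist_force: [0.1, -0.8, 0.2]
finger_gap: 0.0854
```

step_arm --series '[[[0,0,0],0,0]]'

```text
clock: 8.68
tcp_pos: [0.4545, 0.0705, 0.1329]
orientation: [0.002, 0.07, 0.998, 0.003]
wrist_force: [1.0, 0.5, -0.5]
finger_gap: 0.0852
```

```bash
python3 o2.py .656 .2102 .116 .056 .6559 .2102 .110 3
python3 - <<'E'
from h import *
q=env.get_state()['orientation'];print(2*np.degrees(np.arctan2(q[2],q[1]))-90)
E
```

```text
[0.46010641 0.0712439  0.13540647] [-0.03492503  0.25555115  0.7906888 ] 0.08530590835971025
82.01071592852202
```

View pics/o3.png

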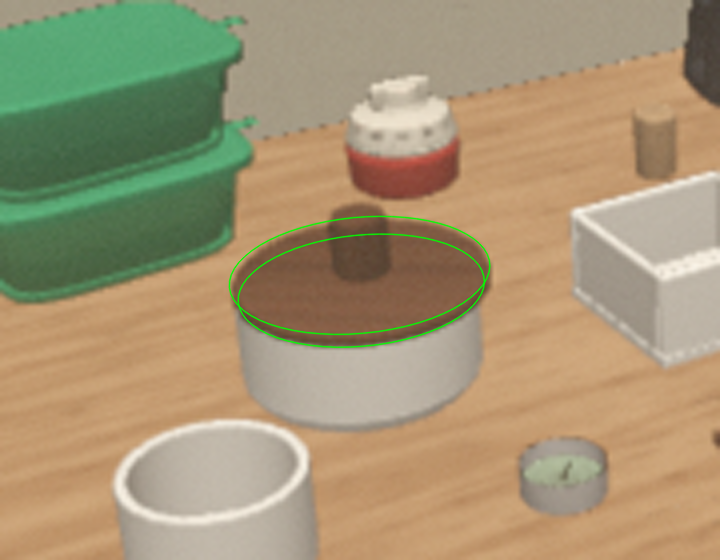

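The large round lid is seated at the predicted outline (plate top 56 mm). Next is the square lid.

step_arm --series '[[[0,0.1,-3],0,0],[[0,0.1,-6],0,0],[[0,0.1,-9],0,0],[[0,0.1,-11],0,0],[[0,0.1,-11.3],0,0]]'

```text
clock: 9.4
tcp_pos: [0.4609, 0.0727, 0.0217]
orientation: [0.005, 0.069, 0.998, 0.003]
wrist_force: [-0.2, 0.6, 0.4]
finger_gap: 0.085
```

step_arm --series '[[[0,0,0],0,0]]'

```text
clock: 9.52
tcp_pos: [0.4623, 0.073, 0.0223]
orientation: [0.006, 0.069, 0.998, 0.003]
wrist_force: [-0.0, -1.0, -0.2]
finger_gap: 0.0855
```

step_arm --series '[[[-0.25,-0.1,0],0,0],[[-0.25,-0.1,0],0,100],[[-0.25,-0.1,0],0,200],[[-0.25,-0.1,0],0,255],[[-0.25,-0.1,0],0,255]]'

```text
clock: 10.15
tcp_pos: [0.46, 0.072, 0.0226]
orientation: [0.006, 0.069, 0.998, 0.003]
wrist_force: [0.2, 0.8, 0.1]
finger_gap: 0.0172
```

step_arm --series '[[[0,0,0],0,255],[[0,0,0],0,255],[[0,0,0],0,255],[[0,0,0],0,255]]'

```text
clock: 10.65
tcp_pos: [0.4601, 0.072, 0.0226]
orientation: [0.006, 0.069, 0.998, 0.003]
wrist_force: [-0.3, -0.3, 0.7]
finger_gap: 0.017
```

step_arm --series '[[[0,0,1.5],0,255],[[0,0,4],0,255],[[0,0,8],0,255],[[0,0,10],0,255],[[2,-0.3,10],0,255]]'

```text
clock: 11.28
tcp_pos: [0.4803, 0.0692, 0.1243]
orientation: [0.007, 0.069, 0.998, 0.003]
wrist_force: [0.6, 0.4, -2.0]
finger_gap: 0.0167
```

step_arm --series '[[[4,-0.6,0],0,255],[[8,-1.2,0],0.06,255],[[12,-1.7,0],0.12,255],[[14.5,-2,0],0.18,255],[[15.5,-2.1,0],0.18,255]]'

```text
clock: 11.9
tcp_pos: [0.636, 0.0478, 0.1234]
orientation: [0.006, -0.021, 1.0, 0.004]
wrist_force: [-1.1, -0.4, -1.4]
finger_gap: 0.0169
```

step_arm --series '[[[0,0,0],0,255]]'

```text
clock: 12.02
tcp_pos: [0.6356, 0.0479, 0.1227]
orientation: [0.006, -0.02, 1.0, 0.004]
wrist_force: [0.5, 0.8, -0.5]
finger_gap: 0.0172
```

Run:
```python
from h import *
s=env.get_state();q=s['orientation'];print(s['tcp_pos'],2*np.degrees(np.arctan2(q[2],q[1]))-90,q,s['finger_gap'])
```

```text
[0.6356275  0.04786384 0.12271546] 92.30152857061725 [ 0.00574224 -0.0200828   0.99977458  0.00380708] 0.017167718787697673
```

step_arm --series '[[[0,0,-1],0,255],[[0,0,-2],0,255],[[0,0,-3.5],0,255],[[0,0,-4.3],0,255],[[0,0,-4.3],0,255]]'

```text
clock: 12.65
tcp_pos: [0.6347, 0.0479, 0.0786]
orientation: [0.005, -0.02, 1.0, 0.004]
wrist_force: [-0.2, -0.1, -0.8]
finger_gap: 0.0173
```

Run:
```python
from ov import *
for n in('top','scene'): snap(n,n+'4')
s=env.get_state();q=s['orientation'];p=s['tcp_pos'];print(p,2*np.degrees(np.arctan2(q[2],q[1]))-90,q)
a=np.radians(2*np.degrees(np.arctan2(q[2],q[1])))
c=load('scene');S=[sq(p[0],p[1],.092,a,p[2]-.0066),sq(.6355,.0478,.088,np.radians(2.3),.048)]
u,v=map(int,proj(c,(.6355,.0478,.05)));draw(c,S,(u-90,v-70,u+90,v+70),'o4',4)
```

```text
[0.63574382 0.04785561 0.07983857] 92.300493269978 [ 0.00582022 -0.02007376  0.99977432  0.00380495]
```

View pics/o4.png

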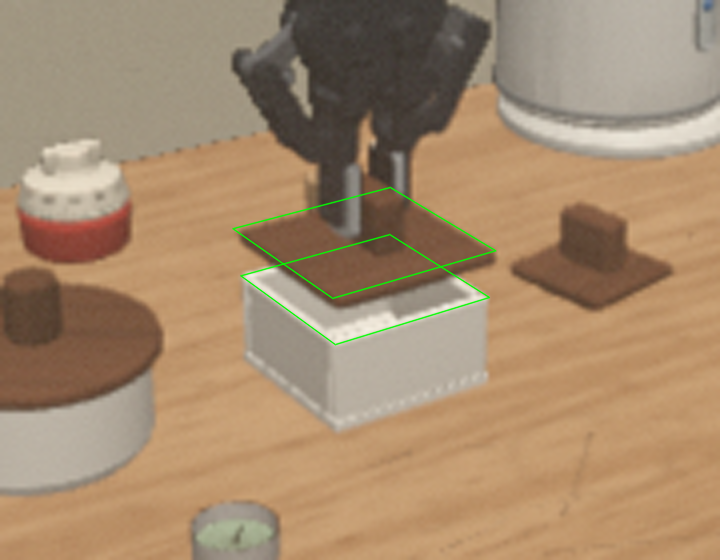

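The square lid is aligned over its dish within about 1 mm. Lowering 1.75 cm.

step_arm --series '[[[0,0,-0.6],0,255],[[0,0,-1.2],0,255],[[0,0,-1.5],0,255],[[0,0,-1.65],0,255],[[0,0,-1.7],0,255]]'

```text
clock: 13.38
tcp_pos: [0.6357, 0.0478, 0.0628]
orientation: [0.006, -0.02, 1.0, 0.004]
wrist_force: [0.0, 0.6, -1.0]
finger_gap: 0.0175
```

step_arm --series '[[[0,0,-0.1],0,255]]'

```text
clock: 13.5
tcp_pos: [0.6358, 0.0479, 0.0626]
orientation: [0.006, -0.02, 1.0, 0.004]
wrist_force: [-3.3, 0.3, 8.0]
finger_gap: 0.0173
```

Contact at the expected height (0.0626), force 8 N. Releasing.

step_arm --series '[[[0,0,0],0,200],[[0,0,0],0,160],[[0,0,0],0,130],[[0,0,0],0,130],[[0,0,2],0,130]]'

```text
clock: 14.12
tcp_pos: [0.6343, 0.048, 0.0809]
orientation: [0.004, -0.02, 1.0, 0.004]
wrist_force: [-0.2, -0.1, 1.1]
finger_gap: 0.0418
```

step_arm --series '[[[0,0,3],0,100],[[0,0,7],0,50],[[-3,-2.5,8],0,0],[[-6,-5,8],0,0],[[-10,-8,8],0,0]]'

```text
clock: 14.75
tcp_pos: [0.5341, -0.0326, 0.1612]
orientation: [0.005, -0.021, 1.0, 0.004]
wrist_force: [0.4, -0.3, -0.1]
finger_gap: 0.0855
```

step_arm --series '[[[0,0,0],0,0]]'

```text
clock: 14.88
tcp_pos: [0.5312, -0.0338, 0.1611]
orientation: [0.004, -0.019, 1.0, 0.004]
wrist_force: [-0.0, -0.2, 0.0]
finger_gap: 0.0855
```

Run:
```python
from ov import *
for n in('top','scene'): snap(n,n+'5')
s=env.get_state();q=s['orientation'];p=s['tcp_pos'];print(p,q)
c=load('scene');S=[sq(.6357,.0478,.092,np.radians(2.3),.056),sq(.6355,.0478,.088,np.radians(2.3),.048)]
u,v=map(int,proj(c,(.6355,.0478,.05)));draw(c,S,(u-90,v-70,u+90,v+70),'o5',4)
```

```text
[ 0.5342849  -0.03298926  0.16159958] [ 0.00536022 -0.02000069  0.99977888  0.00366366]
```

View pics/o5.png

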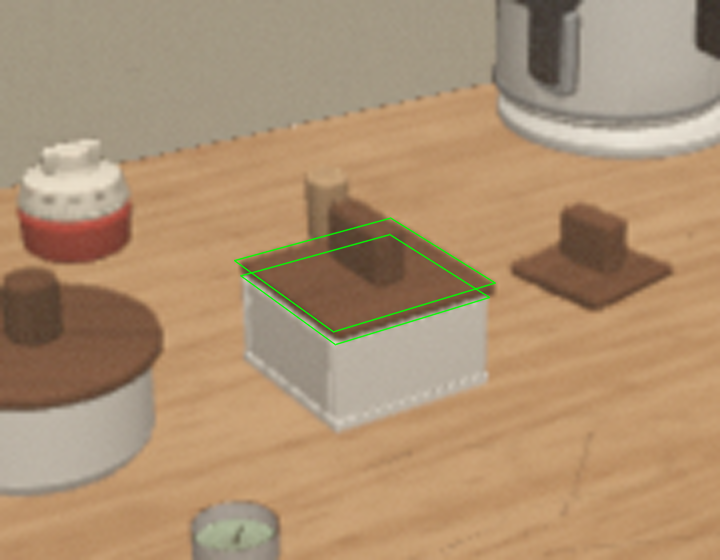

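The square lid sits flat on the predicted outline. Next is the small round lid.

step_arm --series '[[[-3,-2.3,0],0,0],[[-6,-4.5,0],0,0],[[-7.7,-5.85,-3],0,0],[[-7.7,-5.85,-6],0,0],[[-7.7,-5.85,-7],0,0]]'

```text
clock: 15.6
tcp_pos: [0.4573, -0.091, 0.0903]
orientation: [0.005, -0.02, 1.0, 0.004]
wrist_force: [0.1, -0.4, 0.3]
finger_gap: 0.0854
```

step_arm --series '[[[0,0,0],0,0]]'

```text
clock: 15.72
tcp_pos: [0.4579, -0.0906, 0.0901]
orientation: [0.004, -0.021, 1.0, 0.004]
wrist_force: [0.7, -0.1, 1.1]
finger_gap: 0.0852
```

step_arm --series '[[[-0.1,-0.1,-2],0,0],[[-0.1,-0.1,-4],0,0],[[-0.1,-0.1,-6],0,0],[[-0.1,-0.1,-6.8],0,0],[[-0.1,-0.1,-6.8],0,0]]'

```text
clock: 16.35
tcp_pos: [0.4574, -0.0915, 0.0224]
orientation: [0.004, -0.021, 1.0, 0.004]
wrist_force: [0.8, 0.5, 0.1]
finger_gap: 0.0854
```

step_arm --series '[[[0,0,0],0,0]]'

```text
clock: 16.48
tcp_pos: [0.4583, -0.0917, 0.0233]
orientation: [0.005, -0.021, 1.0, 0.004]
wrist_force: [0.4, 0.3, 0.3]
finger_gap: 0.0854
```

step_arm --series '[[[-0.15,0,-0.1],0,0],[[-0.15,0,-0.1],0,100],[[-0.15,0,-0.1],0,200],[[-0.15,0,-0.1],0,255],[[-0.15,0,-0.1],0,255]]'

```text
clock: 17.1
tcp_pos: [0.4569, -0.0918, 0.0225]
orientation: [0.005, -0.021, 1.0, 0.004]
wrist_force: [-0.6, 1.0, 2.3]
finger_gap: 0.0251
```

step_arm --series '[[[0,0,0],0,255],[[0,0,0],0,255],[[0,0,0],0,255]]'

```text
clock: 17.48
tcp_pos: [0.4569, -0.0918, 0.0225]
orientation: [0.005, -0.021, 1.0, 0.004]
wrist_force: [-0.4, -0.2, 2.2]
finger_gap: 0.0246
```

step_arm --series '[[[0,0,1.5],0,255],[[0,0,4],0,255],[[0,0,9],0,255],[[0,0,13],0,255],[[0,1,13],0,255]]'

```text
clock: 18.1
tcp_pos: [0.4592, -0.0828, 0.1555]
orientation: [0.008, -0.021, 1.0, 0.003]
wrist_force: [-0.8, 1.0, -2.2]
finger_gap: 0.0246
```

step_arm --series '[[[1,4,0],0,255],[[2,9,0],0,255],[[3,14,0],0,255],[[4,19,0],0,255],[[4.5,22,0],0,255]]'

```text
clock: 18.73
tcp_pos: [0.5033, 0.1397, 0.1537]
orientation: [0.007, -0.022, 1.0, 0.003]
wrist_force: [0.6, -0.5, -1.2]
finger_gap: 0.0247
```

step_arm --series '[[[0,0,0],0,255]]'

```text
clock: 18.85
tcp_pos: [0.5024, 0.1418, 0.1521]
orientation: [0.006, -0.024, 1.0, 0.003]
wrist_force: [-1.0, 0.1, -1.2]
finger_gap: 0.0246
```

step_arm --series '[[[1,4,0],0,255],[[2,9,0],0,255],[[3,13,0],0,255],[[4,16.5,0],0,255],[[4.1,17.3,-1],0,255]]'

```text
clock: 19.48
tcp_pos: [0.5438, 0.3158, 0.141]
orientation: [0.006, -0.024, 1.0, 0.003]
wrist_force: [-0.1, -1.2, -1.0]
finger_gap: 0.0249
```

step_arm --series '[[[0,0,-1],0,255],[[0,0,-1],0,255]]'

```text
clock: 19.73
tcp_pos: [0.5423, 0.314, 0.1289]
orientation: [0.004, -0.024, 1.0, 0.002]
wrist_force: [0.3, 0.4, -0.9]
finger_gap: 0.0244
```

step_arm --series '[[[0.15,0.15,-1],0,255],[[0.15,0.15,-2.5],0,255],[[0.15,0.15,-4],0,255],[[0.15,0.15,-4.9],0,255],[[0.15,0.15,-4.9],0,255]]'

```text
clock: 20.35
tcp_pos: [0.543, 0.3152, 0.0786]
orientation: [0.003, -0.024, 1.0, 0.001]
wrist_force: [0.2, 0.9, -1.5]
finger_gap: 0.0246
```

step_arm --series '[[[0,0,0],0,255]]'

```text
clock: 20.48
tcp_pos: [0.5434, 0.3154, 0.0791]
orientation: [0.003, -0.024, 1.0, 0.002]
wrist_force: [-0.5, 0.1, -0.0]
finger_gap: 0.0245
```

```bash
P=$(python3 -c "
from workcell import env
p=env.get_state()['tcp_pos'];print(p[0],p[1],.08,p[2]-.0065)"); python3 o2.py $P .5437 .3153 .074 6
```

```text
[0.54328251 0.31535531 0.07915171] [ 0.23060248  0.53816919 -1.04744243] 0.024474478670763397
```

View pics/o6.png

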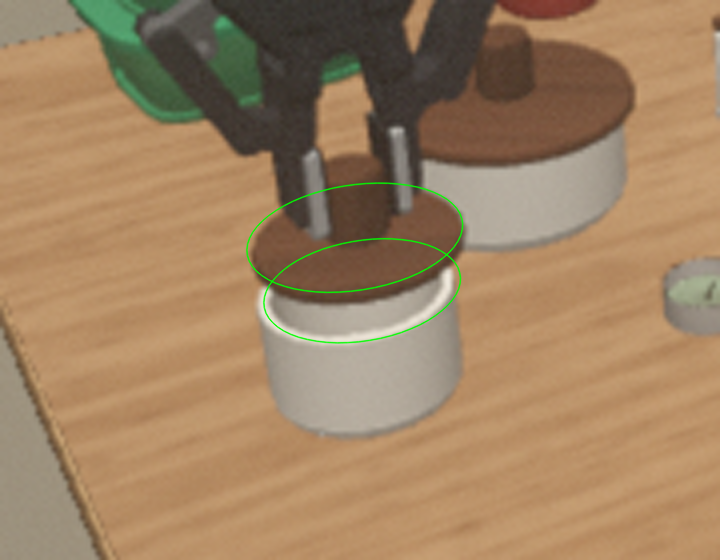

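The small round lid is over its dish with its outline as predicted, about 1 mm off at most. Lowering.

step_arm --series '[[[0,0,-0.6],0,255],[[0,0,-1.1],0,255],[[0,0,-1.5],0,255],[[0,0,-1.65],0,255],[[0,0,-1.65],0,255]]'

```text
clock: 21.2
tcp_pos: [0.5433, 0.3154, 0.0627]
orientation: [0.003, -0.024, 1.0, 0.002]
wrist_force: [-0.6, 0.6, -0.9]
finger_gap: 0.0246
```

step_arm --series '[[[0,0,-0.1],0,255]]'

```text
clock: 21.32
tcp_pos: [0.5435, 0.3155, 0.0624]
orientation: [0.004, -0.024, 1.0, 0.002]
wrist_force: [-2.9, -1.4, 8.4]
finger_gap: 0.0244
```

step_arm --series '[[[0,0,0],0,200],[[0,0,0],0,160],[[0,0,0],0,120],[[0,0,0],0,120],[[0,0,2],0,120]]'

```text
clock: 21.95
tcp_pos: [0.5421, 0.3149, 0.0808]
orientation: [0.002, -0.024, 1.0, 0.001]
wrist_force: [-0.0, 0.7, -1.1]
finger_gap: 0.0451
```

step_arm --series '[[[0,0,3],0,120],[[0,0,7],0,60],[[0,0,12],0,0],[[-4,0,15],0,0],[[-9,0,17],0,0]]'

```text
clock: 22.58
tcp_pos: [0.4525, 0.315, 0.2524]
orientation: [0.003, -0.023, 1.0, 0.002]
wrist_force: [-0.4, 0.7, 0.4]
finger_gap: 0.0854
```

step_arm --series '[[[-4,3,0],0,0],[[-8,6,0],0,0],[[-12,10,0],0,0],[[-15,14,0],0,0],[[-16,18,0],0,0]]'

```text
clock: 23.2
tcp_pos: [0.2905, 0.4962, 0.2531]
orientation: [0.003, -0.024, 1.0, 0.002]
wrist_force: [1.1, -0.6, 0.4]
finger_gap: 0.0853
```

step_arm --series '[[[0,0,0],0,0],[[0,0,0],0,0]]'

```text
clock: 23.45
tcp_pos: [0.2903, 0.4958, 0.2529]
orientation: [0.003, -0.024, 1.0, 0.001]
wrist_force: [0.2, 0.0, -0.1]
finger_gap: 0.0854
```

```bash
cat > o7.py <<'E'
from ov import *
for n in('top','scene'): snap(n,n+'7')
print(env.get_state()['tcp_pos'])
r=np.radians
S=[circ(.6559,.2102,.116,.056),circ(.5437,.3153,.080,.056),sq(.6355,.0478,.092,r(2.3),.056)]
draw(load('top'),S,(140,140,400,340),'f1',3); draw(load('scene'),S,(120,170,430,350),'f2',2.5)
from meas import report,masks
c=load('top');d,w,h=masks(c)
for n,s in dict(LR=(210,205),SR=(160,255),LS=(290,215)).items(): report(c,n,d,s,.056)
report(c,'SS',d,(360,205),.016);report(c,'candle',h[...,0]>30,(238,264),.015)
a,b=cv2.imread('pics/top0.png').astype(int),cv2.imread('pics/top7.png').astype(int)
for n,(u,v) in dict(cork=(328,140),jar=(455,238),blue=(431,348),SS=(370,202)).items():
  print(n,abs(a-b)[v-32:v+32,u-32:u+32].mean(), abs(a-b)[v-32:v+32,u-32:u+32].max())
E
python3 o7.py
```

```text
[0.29089718 0.49525732 0.25308563]
LR rect [653.4 207.9 111.4 108.3  89.4] circ [653.3 208.3 113.7] cen [653.5 208.3]
SR rect [542.  312.3  77.6  75.1  45.2] circ [541.9 311.   80.4] cen [542.7 311.6]
LS rect [633.8  46.5  89.4  88.8   2.3] circ [633.8  45.9 121.3] cen [633.5  46.4]
SS rect [ 650.4 -102.6   60.6   61.2   12.8] circ [ 650.2 -102.2   81.1] cen [ 650.4 -102.6]
candle rect [522.  177.8  33.7  33.6  89.4] circ [521.6 177.2  35. ] cen [521.6 177.1]
cork 2.5226236979166665 6
jar 2.3667805989583335 6
blue 2.3483072916666665 6
SS 2.2649739583333335 5
```

View pics/f1.png

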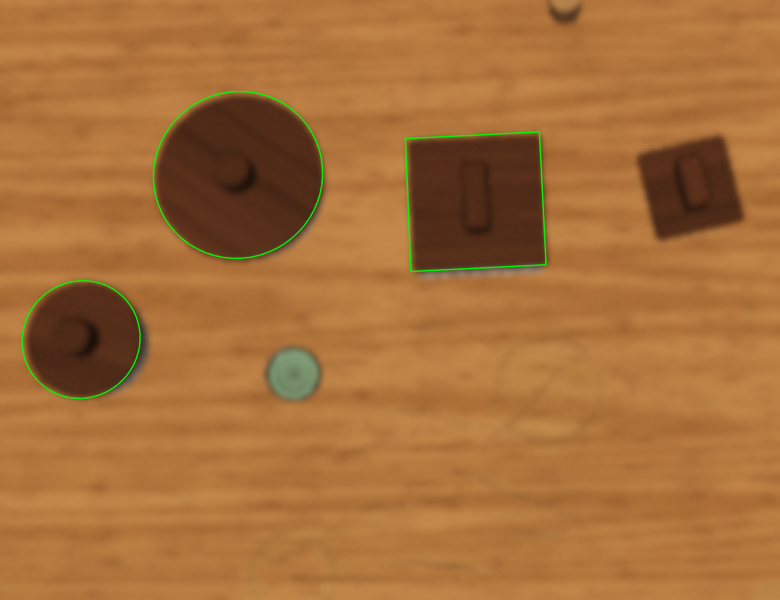

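View pics/f2.png

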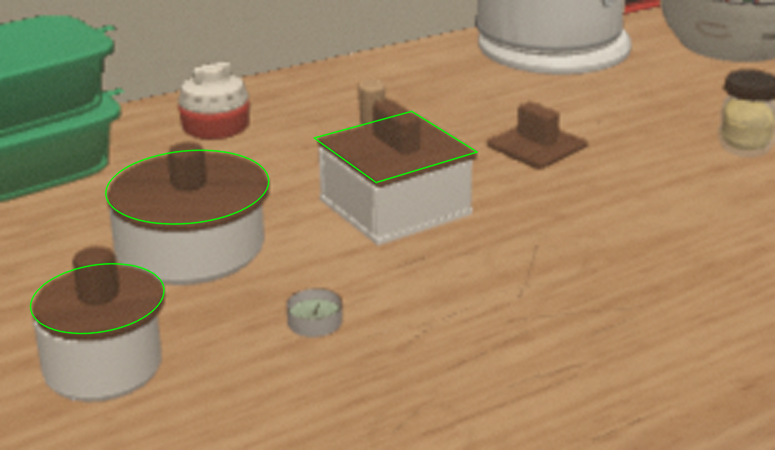

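All three lids sit flat on their outlines in both views. The bystanders have not moved and the arm is clear, so I'm handing in.

```bash
python3 -c "
from workcell import env
print(env.hand_in())"
```

```text
the job is handed in; nothing more can be done
None
```

All three white dishes are now closed with their own lids: large round, square and small round. I handed the job in at about 23.5 s; the hand-in gives no verdict.

- **Seating:** in the last pictures from both cameras, each lid's edge lies on the outline expected for a seated lid (plate top at 56 mm). The square lid is aligned with its dish at 2.3°. Highest contact force I saw in the readings was about 8 N.
- **Left alone:** the small square lid and candle measured within 0.4 mm of where they started. The cork, jar and blue look-alike show no change beyond picture noise.
- **Disagreement:** the final top-view mask centres are 2–4 mm off the dish centres. That mask also takes in the shaded side walls and shadow; the outline overlays in both views show no such offset.

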